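# Check the tilt of a tool rest with an angle gauge

## Robot

A 6-joint arm with a two-finger parallel gripper is mounted at the origin on the work surface. World frame = base frame: x ahead of the robot, y to its left, z up, the work surface at z = 0. Lengths are in m, angles in rad, forces in N, time in s.
With the tool pointing down it reaches from about 0.375 to 0.975 m from the base axis. Payload 3.8 kg.
Tool frame: the origin (TCP) lies at the very end of the fingers, on their centre line; the grasp point (between the pads) lies bot.grip_point_offset behind it (bot.grip_point_offset is the distance from the TCP to the grasp point, in m); z points along the fingers, y is the line along which they close (so a half turn about z gives the same grasp; the last joint's range is limited). The gripper opens to 85 mm and grips with 20 to 120 N. Pads are 22 mm wide; open, the fingers measure 114 mm over their backs; the gripper's body (76 mm by 85 mm) begins 54 mm behind the grasp point. The pads swing forward as they close: fully open they stand 13 mm farther back than shut.
Start: joints at [-1.142, 0.264, 1.604, -0, 1.274, -0.037], TCP at [0.303, -0.603, 0.204] pointing down, gripper open.
Joint ranges: [-2.63, 2.63], [-0.94, 2.18], [0.31, 2.57], [-1.31, 4.45], [0, 2.66], [-2.55, 2.55]. Speed limits (rad/s): [2.57, 2.57, 3.14, 3.14, 3.14, 3.14].

## Interface

Orientations are given as a rotation vector (axis times angle).
In Python, from workcell import bot, vision gives the robot as it stands.
- The arm moves only by the tool play_rows, never from a script. Its argument "rows" is a list of rows, each an object of numbers: "dx", "dy", "dz": the shift along the tool's x, y, z as a fraction of full scale; "roll": the turn about the tool's z as a fraction of full scale; "fingers": the closure, from 0 (fully open) to 1 (shut). In form: [{"dx": .., "dy": .., "dz": .., "roll": .., "fingers": ..}, ...]. A call has 1 to 20 rows; each row shifts and turns the commanded pose from where the row before left it, along the tool's axes as they then stand; what a row does not reach is not made up. Full scale, the value 1, is 0.04 m for a shift and 4 degrees for a turn. A row lasts 1/12 s, in which the tool goes at most 41.7 mm and 7.16 degrees, less where a joint would pass 70% of its speed; a pose out of reach is approached as far as the arm can. A call with a number of a shift or a turn outside -1 to 1 is refused whole. A call with a gripper value outside its range is refused whole. The fingers move at their own pace and stop on an object; "grip_force" is the grip in N (left out, the last holds). Time passes only in rows, so rows that do not move let the fingers close. It gives the time, the measured TCP pose, the force and the opening at its end, in the units of the state.
- bot.read_state(): the state, without advancing time (a new reading comes with each control period).
- vision.read_camera(name): name is "scene" or "top" or "wrist"; returns a dict with "pixels" (384x512x3 uint8, red, green, blue), "depth" (384x512 float32, m along the optical axis (not along the pixel's ray), 0 where there is no reading), "fx", "fy", "cx", "cy" (pixels), "R" (3x3) and "t" (3): a world point X has camera coordinates R X + t. Camera axes: x right, y down, z forward; pixel columns grow to the right and rows downward; lengths in m; the calibration is good to about 2 mm. A picture is of the moment at which its call begins.
- bot.finish_job(): hands the job in, once; it reports no verdict.
The state is a dict: "time": time; "q": joint angles; "joint_vel": joint speeds; "joint_torque": joint torques, N m; "tool_pos": TCP position; "tcp_rot": TCP orientation; "wrist_force": force on the tool from outside, world axes, zero at the start; "torque": the same for the moment, N m; "width": opening from 0.0 (shut) to 1.0 (fully open).
Only numpy, scipy, OpenCV 4.12 (cv2) and the standard library are available. Lean on these libraries where they do the work, as an engineer would, in place of code of your own. Each camera call takes 0.05 s, during which the arm holds its last target. There are 200 camera calls.

## Task

Pick up the small black angle gauge and stand its metal base flat on the level steel plate for a good second to zero it. Then bring it to the tilting tool rest, tip it to match the slope, and press its base flush on the middle of the sloped steel plate, its long side running straight up the slope. Finish there, still gripping the gauge and pushing it firmly against the slope; do not shift the rest's setting or move the small things standing between the gauge, the plate and the rest.

Things in the scene. Friction and masses are not known exactly. Their poses are not given: they have to be found in the camera images.
- gauge_center (a point): centre of the angle gauge, a loose upright black box with a bare aluminium base strip (lowest 9 mm) and a small display on both broad faces: 58 mm long (its x), 30 mm thick (its y), 58 mm tall (its z, up from the base). About 0.12 to 0.2 kg. Starts standing on the bench. Grip it across the 30 mm thickness
- gauge_foot (a point): centre of the underside of the gauge's base, 29 mm below its centre; same axes as the gauge
- gauge: the angle gauge itself; its origin is the centre of its underside, the same point as gauge_foot
- flat_top (a point): centre of the top face of the level steel reference plate, 130 x 130 mm, fixed to the bench, its top 20 mm above the bench; z up
- flat_plate: the same reference plate; origin on the bench under its centre
- rest_face (a point): centre of the upper face of the tool rest's sloped steel plate; x runs up the slope (110 mm long), y along the level hinge line (120 mm wide), z is the face's outward normal. The slope is somewhere between 11 and 34 degrees and rises away from the robot, with the stand turned up to 20 degrees either way. The face centre is 60 to 81 mm above the bench
- rest: the sloped steel plate, 110 x 120 x 10 mm; origin on its hinge at the lower edge, 55 mm down the slope from the face centre and 5 mm under the face, 45 mm above the bench; axes as rest_face. Its hinge is clamped by friction (about 5 N m): ordinary pushes of up to 25 N do not move it. It sits between two cheeks of a green stand (base 150 x 160 mm, fixed to the bench); the cheeks are at its lower end beside the plate and reach 66 mm above the bench
- offcut: bystander: dark wood block 36 x 28 x 50 mm, origin under its centre
- wax_jar: bystander: jar 44 mm across, 50 mm tall, origin under its centre
- ferrule: bystander: brass ring 32 mm across, 22 mm tall, origin under its centre
- knob_blank: bystander: small turned wooden knob 36 mm across, 42 mm tall, origin under its centre
Mind the look-alikes: they are no part of the job. There is more than one size of the gauge; the job needs the largest.

How it is judged:
By the outcome, as a careful person would: the job done as asked, in the order asked, and still so for the second after the job is handed in, while the arm keeps its last pose, push and grip.
It also fails if it takes over 46 s, if anything falls off the work surface, if the arm or the gripper's body presses on something with over 40 N, if the wrist force passes 120 N, or if a joint passes its speed limit or range.

## Working session

There is one attempt and no reset: what is moved stays moved. The work goes in short steps, Python scripts to look and compute and a tool call to move; the robot and the scene stay as the last step left them, time stands still between calls to the robot, and variables do not carry over. Pictures are saved under pics/ and viewed, on a budget of 10 in all, crops included, one or two more only if the job needs it, and the job is handed in when it is done.

Besides the shell and the picture viewer there is one more tool, called after "Call:" in YAML: its name, and indented under it one key for each argument. play_rows: Moves the arm, as the interface text tells. Its arguments: {"type":"object","properties":{"rows":{"type":"array","items":{"type":"object","properties":{"dx":{"type":"number","minimum":-1,"maximum":1},"dy":{"type":"number","minimum":-1,"maximum":1},"dz":{"type":"number","minimum":-1,"maximum":1},"roll":{"type":"number","minimum":-1,"maximum":1},"fingers":{"type":"number"}}}},"grip_force":{"type":"number"}},"required":["rows"]}

```bash
mkdir -p pics
cat > h.py <<'E'
import numpy as np, cv2
from workcell import bot, vision
def cap(n):
    c=vision.read_camera(n); np.savez('%s.npz'%n,**c); return c
def load(n): return dict(np.load('%s.npz'%n))
def cloud(c):
    v,u=np.mgrid[:384,:512]; d=c['depth']
    P=np.stack([(u-c['cx'])/c['fx']*d,(v-c['cy'])/c['fy']*d,d],-1)
    W=(P-c['t'])@c['R']; W[d==0]=np.nan; return W
def save(img,name): cv2.imwrite('pics/'+name,cv2.cvtColor(img,cv2.COLOR_RGB2BGR))
E
python3 - <<'E'
from h import *
a=cap('scene');b=cap('top')
save(cv2.resize(a['pixels'],(800,600)),'s0.png');save(cv2.resize(b['pixels'],(800,600)),'t0.png')
print(bot.grip_point_offset, bot.read_state())
for c in(a,b): print(-c['R'].T@c['t'], c['R'][2])
E
```

```text
0.0187 {'time': 0.1, 'q': array([-1.14190702e+00,  2.64684510e-01,  1.60526402e+00,  2.43569616e-05,
        1.27370611e+00, -3.68983645e-02]), 'joint_vel': array([ 0.00112421, -0.00129508, -0.00184178,  0.00031932,  0.00194698,
       -0.00060906]), 'joint_torque': array([ 7.96000204e-04, -5.16706860e+01, -3.68589163e+01,  2.84287768e-05,
        6.28209280e-03, -2.03627941e-07]), 'tool_pos': array([ 0.30286322, -0.60242157,  0.20236772]), 'tcp_rot': array([-3.05480800e+00, -7.24582577e-01,  5.94511627e-04]), 'wrist_force': array([0.43158992, 0.57820508, 0.41779874]), 'torque': array([-0.04393294, -0.03240951,  0.03829101]), 'width': 1.0023450860994128}
[0.99751375 0.77587875 0.61501668] [-0.43177767 -0.73235677 -0.52651838]
[0.44437965 0.02279701 1.14943145] [ 0.08593947 -0.0042051  -0.99629149]
```

View pics/s0.png

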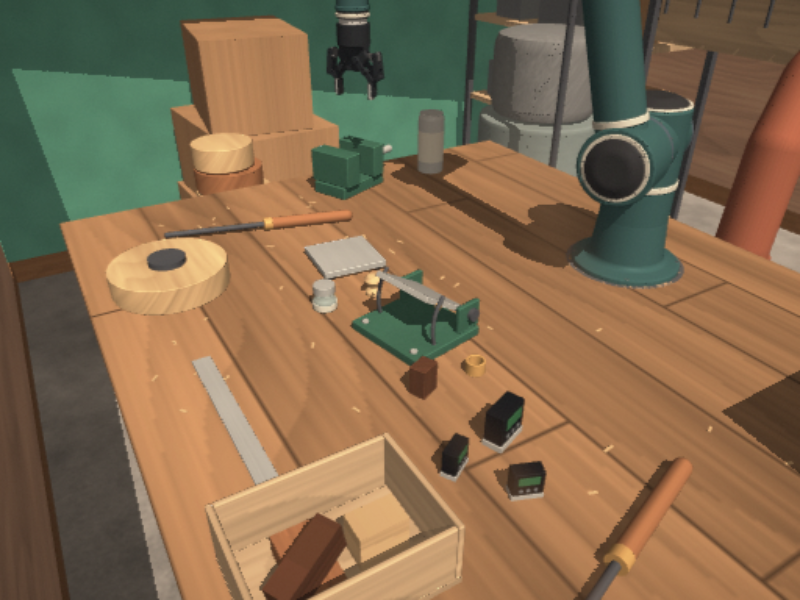

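View pics/t0.png

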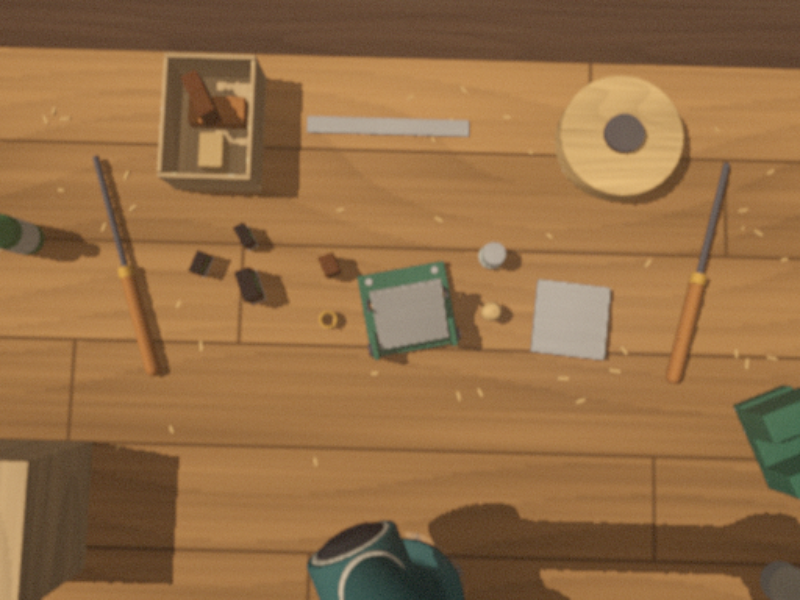

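Three gauge candidates: in the scene view, large (505,422), lying/middle (527,480) and small (455,455). In the top view they are (250,286), (202,263) and (245,235). I choose the one at top (250,286) as tallest and largest, and check it in a close crop and by size.

Run:
```python
from h import *
a=load('scene');b=load('top')
s=a['pixels'][245:325,270:360]
save(cv2.resize(s,(720,640),interpolation=cv2.INTER_CUBIC)[:600],'c1.png')
W=np.concatenate([cloud(a).reshape(-1,3),cloud(b).reshape(-1,3)]);src=np.r_[np.zeros(384*512),np.ones(384*512)]
Wb=cloud(b)
def px(u,v): return Wb[int(v*.64),int(u*.64)]
for n,u,v in [('big',250,286),('mid',202,263),('small',245,235),('offcut',330,265),('ferrule',328,310),('knob',491,311),('jar',492,255),('flat',571,320),('rest',410,313)]:
    p=px(u,v); print(n,p.round(4))
    r=.09 if n in('flat','rest') else .036
    m=(np.hypot(W[:,0]-p[0],W[:,1]-p[1])<r)&(W[:,2]>.012)&(W[:,2]<.2)
    if n in('rest',): continue
    for k in(0,1):
        q=W[m&(src==k)]; zt=np.percentile(q[:,2],97) if len(q) else 0
        t=q[q[:,2]>zt-.006]
        if len(t)>5:
            rc=cv2.minAreaRect((t[:,:2]*1000).astype(np.float32)); print('  cam',k,len(t),'ztop',zt.round(4),'rect mm',np.round(rc[0],1),np.round(rc[1],1),round(rc[2],1))
# rest plane
p=px(410,313)
for k in(0,1):
    q=W[(np.hypot(W[:,0]-p[0],W[:,1]-p[1])<.04)&(W[:,2]>.03)&(src==k)]
    for i in range(4):
        c=q.mean(0);n=np.linalg.svd(q-c,full_matrices=False)[2][2];n*=np.sign(n[2]);q=q[abs((q-c)@n)<.004]
    print('plane',k,len(q),c.round(4),n.round(4),'tilt',np.degrees(np.arccos(n[2])),'up yaw',np.degrees(np.arctan2(-n[1],-n[0])))
    f=W[(np.hypot(W[:,0]-p[0],W[:,1]-p[1])<.12)&(abs((W-c)@n)<.004)&(W[:,2]>.03)&(src==k)]
    z=n;y=np.cross([0,0,1],-n*[1,1,0]);y/=np.linalg.norm(y);x=np.cross(y,z)
    A=(f-c)@np.stack([x,y],1); rc=cv2.minAreaRect((A*1000).astype(np.float32));print(rc, np.percentile(A,[1,99],axis=0)); 
    o=c+(x*rc[0][0]+y*rc[0][1])/1000; print('ctr',o)
```

```text
big [0.5405 0.2767 0.0562]
  cam 0 256 ztop 0.059 rect mm [543.8 287.9] [56.7 29.3] 21.1
  cam 1 177 ztop 0.0611 rect mm [543.3 283.1] [56.5 28.3] 21.2
mid [0.581  0.3672 0.0411]
  cam 0 207 ztop 0.0429 rect mm [581.7 378.9] [23.4 40.7] 68.4
  cam 1 87 ztop 0.045 rect mm [581.5 375.1] [21.4 40.2] 69.6
small [0.6331 0.2956 0.0405]
  cam 0 174 ztop 0.0431 rect mm [633.7 302.3] [42.2 20.9] 30.5
  cam 1 87 ztop 0.0448 rect mm [633.1 297.8] [40.3 19.9] 31.6
offcut [0.5829 0.1407 0.0515]
  cam 0 138 ztop 0.0505 rect mm [583.7 148.3] [41.  28.3] 23.4
  cam 1 116 ztop 0.0527 rect mm [583.6 144.1] [35.8 27.6] 25.5
ferrule [ 5.064e-01  1.490e-01 -1.000e-04]
  cam 0 69 ztop 0.0224 rect mm [487.8 148.6] [31.8 29.1] 53.8
  cam 1 41 ztop 0.025 rect mm [488. 145.] [29.9 29.2] 57.7
knob [ 0.5089 -0.1429  0.0427]
  cam 0 36 ztop 0.0406 rect mm [ 513.4 -141.4] [28.  21.7] 75.7
  cam 1 74 ztop 0.0432 rect mm [ 509.3 -146.2] [27.1 24.7] 64.9
jar [ 0.6076 -0.1408  0.0476]
  cam 0 95 ztop 0.0497 rect mm [ 610.5 -140.9] [36.3 38.1] 39.6
  cam 1 139 ztop 0.0534 rect mm [ 609.7 -145.4] [38.2 37.2] 33.0
flat [ 0.5001 -0.2891  0.0195]
  cam 0 784 ztop 0.0208 rect mm [ 499.8 -284.5] [134.6 129.8] 84.4
  cam 1 1788 ztop 0.0236 rect mm [ 499.2 -289.5] [130.1 129.8] 84.7
rest [5.004e-01 2.000e-04 8.260e-02]
plane 0 86 [0.5024 0.0011 0.0824] [-0.5196 -0.1109  0.8472] tilt 32.09566248362735 up yaw 12.048096176598696
((-13.617000579833984, 6.900909423828125), (150.1028594970703, 130.27081298828125), 84.49923706054688) [[-0.07435344 -0.06380797]
 [ 0.0477188   0.08587844]]
ctr [0.48968729 0.00539487 0.07517839]
plane 1 728 [5.007e-01 2.000e-04 8.160e-02] [-0.5258 -0.1139  0.8429] tilt 32.54785914524276 up yaw 12.224190580107958
((-9.49386978149414, -0.4697723388671875), (161.14048767089844, 121.18504333496094), 87.82077026367188) [[-0.06099471 -0.06686094]
 [ 0.04852284  0.06965851]]
ctr [ 0.49301716 -0.00197145  0.07646085]
```

View pics/c1.png

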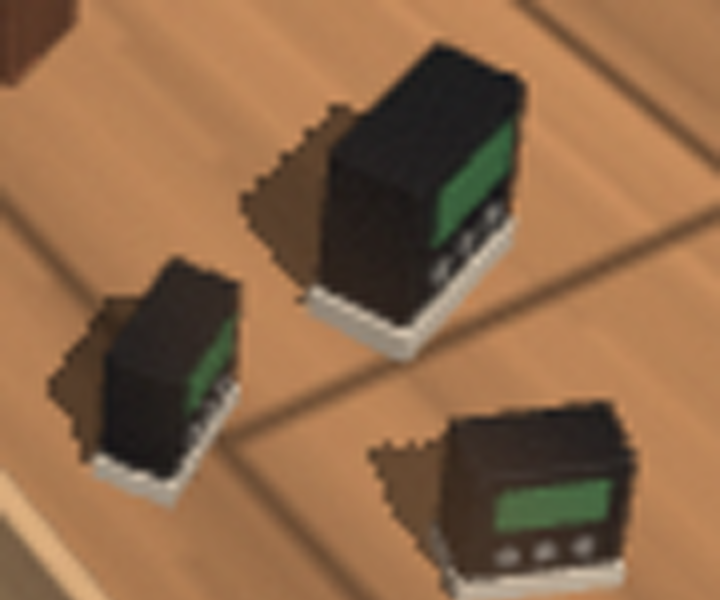

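The crop shows the big gauge at (425,190), with the smaller ones at (170,380) and (540,500). The measured top of 58 x 29 mm, 59 to 61 mm high, confirms the choice. The two fixed cameras differ by about 5 mm in y, so I will refine with the wrist camera.

```bash
cat >> h.py <<'E'
from scipy.spatial.transform import Rotation as Ro
def plan(x,y,z,yaw):
    "yaw: wanted world angle (deg) of gauge-x = tool x (mod 180). prints total roll (deg) first, then shift in tool axes after roll (units of 0.04 m)"
    s=bot.read_state(); R=Ro.from_rotvec(s['tcp_rot']).as_matrix()
    cur=np.degrees(np.arctan2(R[1,0],R[0,0])); d=(yaw-cur+90)%180-90   # ccw world
    roll=-d  # tool z down
    R2=R@Ro.from_euler('z',roll,degrees=True).as_matrix()
    sh=R2.T@(np.array([x,y,z])-s['tool_pos'])
    print('t',round(s['time'],2),'pos',s['tool_pos'].round(4),'xyaw',cur.round(2),'down',R[2,2].round(5),'q6',s['q'][5].round(2),'roll deg',roll.round(2),'=units',(roll/4).round(3),'shift units',(sh/.04).round(3),'F',s['wrist_force'].round(1),'w',s['width'].round(3))
E
python3 - <<'E'
from h import *
plan(.543,.285,.17,21.1)
E
```

```text
Traceback (most recent call last):
  File "h.py", line 19, in plan
    print('t',round(s['time'],2),'pos',s['tool_pos'].round(4),'xyaw',cur.round(2),'down',R[2,2].round(5),'q6',s['q'][5].round(2),'roll deg',roll.round(2),'=units',(roll/4).round(3),'shift units',(sh/.04).round(3),'F',s['wrist_force'].round(1),'w',s['width'].round(3))
                                                                                                                                                                                                                                                       ^^^^^^^^^^^^^^^^
AttributeError: 'float' object has no attribute 'round'
```

```bash
sed -i "s/s\['width'\].round(3)/round(s['width'],3)/" h.py
python3 - <<'E'
from h import *
plan(.543,.285,.17,21.1)
E
```

```text
t 0.1 pos [ 0.3029 -0.6024  0.2024] xyaw 26.69 down -1.0 q6 -0.04 roll deg 5.59 =units 1.397 shift units [ 13.588 -18.535   0.846] F [0.4 0.6 0.4] w 1.002
```

Call:
play_rows:
  rows:
    - {"roll": 0.7,"fingers": 0}
    - {"roll": 0.7}
    - {"dx": 0.5,"dy": -0.7}
    - {"dx": 0.5,"dy": -0.7}
    - {"dx": 0.5,"dy": -0.7}
    - {"dx": 0.5,"dy": -0.7}
    - {"dx": 0.5,"dy": -0.7}
    - {"dx": 0.5,"dy": -0.7}
    - {"dx": 0.5,"dy": -0.7}
    - {"dx": 0.5,"dy": -0.7}
    - {"dx": 0.5,"dy": -0.7}
    - {"dx": 0.5,"dy": -0.7}
    - {"dx": 0.5,"dy": -0.7}
    - {"dx": 0.5,"dy": -0.7}
    - {"dx": 0.5,"dy": -0.7}
    - {"dx": 0.5,"dy": -0.7}
    - {"dx": 0.5,"dy": -0.7}
    - {"dx": 0.5,"dy": -0.7}
    - {"dx": 0.5,"dy": -0.7}
    - {"dx": 0.5,"dy": -0.7}

```text
validation failed for argument at $.ro...
```

Run:
```python
from h import *
plan(.543,.285,.17,21.1)
w=cap('wrist');print((-w['R'].T@w['t']).round(3))
C=cloud(w)
# rest face from wrist cam
q=C.reshape(-1,3); q=q[(q[:,2]>.03)&(q[:,2]<.14)&(np.hypot(q[:,0]-.495,q[:,1])<.12)]
print(len(q))
save(w['pixels'],'w0.png')
```

```text
t 0.1 pos [ 0.3029 -0.6024  0.2024] xyaw 26.69 down -1.0 q6 -0.04 roll deg 5.59 =units 1.397 shift units [ 13.588 -18.535   0.846] F [0.4 0.6 0.4] w 1.002
[ 0.365 -0.572  0.372]
0
```

Call:
play_rows:
  rows:
    - {"dx": 0,"dy": 0,"dz": 0,"roll": 0.7,"fingers": 0}
    - {"dx": 0,"dy": 0,"dz": 0,"roll": 0.7,"fingers": 0}
    - {"dx": 0.5,"dy": -0.7,"dz": 0,"roll": 0,"fingers": 0}
    - {"dx": 0.5,"dy": -0.7,"dz": 0,"roll": 0,"fingers": 0}
    - {"dx": 0.5,"dy": -0.7,"dz": 0,"roll": 0,"fingers": 0}
    - {"dx": 0.5,"dy": -0.7,"dz": 0,"roll": 0,"fingers": 0}
    - {"dx": 0.5,"dy": -0.7,"dz": 0,"roll": 0,"fingers": 0}
    - {"dx": 0.5,"dy": -0.7,"dz": 0,"roll": 0,"fingers": 0}
    - {"dx": 0.5,"dy": -0.7,"dz": 0,"roll": 0,"fingers": 0}
    - {"dx": 0.5,"dy": -0.7,"dz": 0,"roll": 0,"fingers": 0}
    - {"dx": 0.5,"dy": -0.7,"dz": 0,"roll": 0,"fingers": 0}
    - {"dx": 0.5,"dy": -0.7,"dz": 0,"roll": 0,"fingers": 0}
    - {"dx": 0.5,"dy": -0.7,"dz": 0,"roll": 0,"fingers": 0}
    - {"dx": 0.5,"dy": -0.7,"dz": 0,"roll": 0,"fingers": 0}
    - {"dx": 0.5,"dy": -0.7,"dz": 0,"roll": 0,"fingers": 0}
    - {"dx": 0.5,"dy": -0.7,"dz": 0,"roll": 0,"fingers": 0}

```text
time: 1.48
tool_pos: [0.4232, -0.1349, 0.2035]
tcp_rot: [3.089, 0.574, 0.0]
wrist_force: [0.6, -0.7, -0.6]
width: 0.999
```

```bash
cat >> h.py <<'E'
def face(C):
    "fit rest face; returns centre,n,x,y"
    W=C.reshape(-1,3); W=W[~np.isnan(W[:,0])]
    q=W[(np.hypot(W[:,0]-.497,W[:,1])<.04)&(W[:,2]>.03)&(W[:,2]<.14)]
    if len(q)<50: print('few',len(q)); return
    for i in range(5):
        c=q.mean(0);n=np.linalg.svd(q-c,full_matrices=False)[2][2];n*=np.sign(n[2]);q=q[abs((q-c)@n)<.003]
    y=np.cross([0,0,1],[-n[0],-n[1],0]);y/=np.linalg.norm(y);x=np.cross(y,n)
    f=W[(abs((W-c)@n)<.0025)]; A=(f-c)@np.stack([x,y],1)
    mid=A[abs(A[:,0])<.02]; mid=mid[abs(mid[:,1])<.063]; m2=A[(abs(A[:,1])<.03)&(abs(A[:,0])<.08)]
    print('tilt',np.degrees(np.arccos(n[2])).round(2),'yaw',np.degrees(np.arctan2(x[1],x[0])).round(2),'c',c.round(4))
    print('ext y',np.percentile(mid[:,1],[0.5,99.5]).round(4),'ext x',np.percentile(m2[:,0],[.5,99.5]).round(4),len(mid),len(m2))
    print('x,y axes',x.round(4),y.round(4))
E
python3 - <<'E'
from h import *
plan(.543,.285,.17,21.1)
w=cap('wrist');face(cloud(w)); save(w['pixels'],'w0.png')
face(cloud(load('top')))
E
```

```text
t 1.48 pos [ 0.4232 -0.1349  0.2035] xyaw 21.07 down -1.0 q6 0.84 roll deg -0.03 =units -0.007 shift units [ 6.573 -8.716  0.837] F [ 0.6 -0.7 -0.6] w 0.999
tilt 32.08 yaw 11.92 c [ 0.4933 -0.0017  0.0775]
ext y [-0.0573  0.0614] ext x [-0.0528  0.0321] 7460 7138
x,y axes [0.829  0.175  0.5311] [-0.2066  0.9784  0.    ]
tilt 32.56 yaw 12.0 c [4.978e-01 2.000e-04 7.980e-02]
ext y [-0.0591  0.0594] ext x [-0.0583  0.0524] 510 694
x,y axes [0.8244 0.1753 0.5382] [-0.208   0.9781  0.    ]
```

View pics/w0.png

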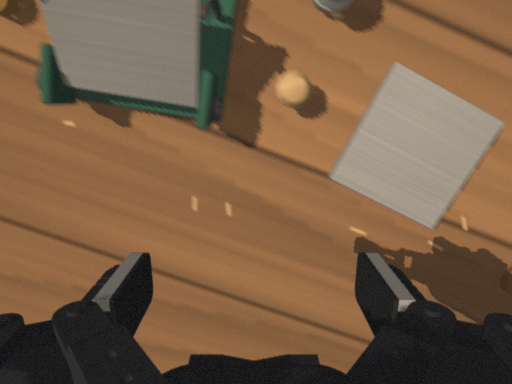

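Call:
play_rows:
  rows:
    - {"dx": 0.55,"dy": -0.72,"dz": 0,"roll": 0,"fingers": 0}
    - {"dx": 0.55,"dy": -0.72,"dz": 0,"roll": 0,"fingers": 0}
    - {"dx": 0.55,"dy": -0.72,"dz": 0,"roll": 0,"fingers": 0}
    - {"dx": 0.55,"dy": -0.72,"dz": 0,"roll": 0,"fingers": 0}
    - {"dx": 0.55,"dy": -0.72,"dz": 0,"roll": 0,"fingers": 0}
    - {"dx": 0.55,"dy": -0.72,"dz": 0,"roll": 0,"fingers": 0}
    - {"dx": 0.55,"dy": -0.72,"dz": 0,"roll": 0,"fingers": 0}
    - {"dx": 0.55,"dy": -0.72,"dz": 0,"roll": 0,"fingers": 0}
    - {"dx": 0.55,"dy": -0.72,"dz": 0,"roll": 0,"fingers": 0}
    - {"dx": 0.5,"dy": -0.72,"dz": 0,"roll": 0,"fingers": 0}
    - {"dx": 0.1,"dy": -0.7,"dz": 0,"roll": 0,"fingers": 0}
    - {"dx": 0,"dy": -0.7,"dz": 0,"roll": 0,"fingers": 0}
    - {"dx": 0,"dy": 0,"dz": 0,"roll": 0,"fingers": 0}

```text
time: 2.62
tool_pos: [0.5051, 0.2683, 0.203]
tcp_rot: [-3.085, -0.58, 0.002]
wrist_force: [-0.2, 1.0, -0.3]
width: 1.001
```

Run:
```python
from h import *
w0=load('wrist'); q=cloud(w0).reshape(-1,3)
t=q[(np.hypot(q[:,0]-.5,q[:,1]+.287)<.11)&(abs(q[:,2]-.02)<.006)]
print('flat',cv2.minAreaRect((t[:,:2]*1000).astype(np.float32)),np.median(t[:,2]))
w=cap('wrist'); save(w['pixels'],'w1.png'); q=cloud(w).reshape(-1,3)
q=q[np.hypot(q[:,0]-.543,q[:,1]-.285)<.045]
t=q[(q[:,2]>.053)&(q[:,2]<.068)]; print(len(t),np.median(t[:,2]))
rc=cv2.minAreaRect((t[:,:2]*1000).astype(np.float32)); print(rc, t.mean(0))
plan(rc[0][0]/1000,rc[0][1]/1000,.17,21.1)
```

```text
flat ((498.3512268066406, -288.4538269042969), (131.13949584960938, 130.53147888183594), 84.83903503417969) 0.019711345227344978
1992 0.05760749318845165
((542.5623168945312, 285.1909484863281), (55.68645477294922, 28.955923080444336), 21.540515899658203) [0.54335384 0.28537992 0.05752809]
t 2.67 pos [0.5058 0.2662 0.203 ] xyaw 21.3 down -1.0 q6 1.64 roll deg 0.2 =units 0.05 shift units [ 1.03  -0.113  0.823] F [ 0.1 -1.1 -0.6] w 1.002
```

View pics/w1.png

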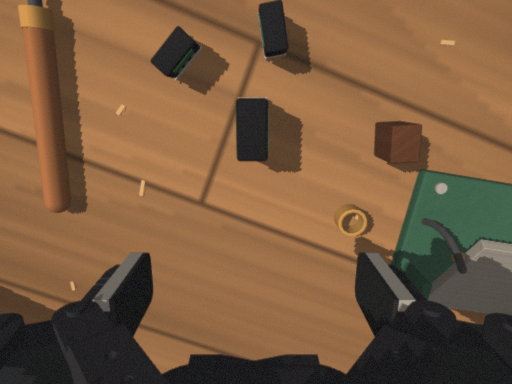

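Call:
play_rows:
  rows:
    - {"dx": 0.51,"dy": -0.05,"dz": 0.3,"roll": 0.05,"fingers": 0}
    - {"dx": 0.51,"dy": -0.05,"dz": 0.6,"roll": 0,"fingers": 0}
    - {"dx": 0,"dy": 0,"dz": 0.6,"roll": 0,"fingers": 0}
    - {"dx": 0,"dy": 0,"dz": 0.6,"roll": 0,"fingers": 0}
    - {"dx": 0,"dy": 0,"dz": 0.6,"roll": 0,"fingers": 0}
    - {"dx": 0,"dy": 0,"dz": 0,"roll": 0,"fingers": 0}
    - {"dx": 0,"dy": 0,"dz": 0,"roll": 0,"fingers": 0}

```text
time: 3.25
tool_pos: [0.5421, 0.2808, 0.0938]
tcp_rot: [3.088, 0.568, -0.007]
wrist_force: [-0.0, -0.1, 0.5]
width: 1.0
```

Run:
```python
from h import *
w=cap('wrist'); q=cloud(w).reshape(-1,3)
q=q[np.hypot(q[:,0]-.543,q[:,1]-.285)<.045]
t=q[(q[:,2]>.053)&(q[:,2]<.063)]; print(len(t))
if len(t)>50:
  rc=cv2.minAreaRect((t[:,:2]*1000).astype(np.float32)); print(rc, t.mean(0))
plan(.5426,.2852,.012,21.4)
```

```text
3836
((542.7352905273438, 285.4585266113281), (56.69833755493164, 28.761457443237305), 21.495885848999023) [0.54446753 0.28587167 0.05758413]
t 3.3 pos [0.5436 0.2817 0.0958] xyaw 20.84 down -1.0 q6 1.64 roll deg -0.56 =units -0.14 shift units [ 0.009 -0.091  2.096] F [ 0.8 -0.5  0.3] w 1.003
```

Call:
play_rows:
  rows:
    - {"dx": 0,"dy": -0.1,"dz": 0.4,"roll": -0.1,"fingers": 0}
    - {"dx": 0,"dy": 0,"dz": 0.6,"roll": 0,"fingers": 0}
    - {"dx": 0,"dy": 0,"dz": 0.6,"roll": 0,"fingers": 0}
    - {"dx": 0,"dy": 0,"dz": 0.45,"roll": 0,"fingers": 0}
    - {"dx": 0,"dy": 0,"dz": 0,"roll": 0,"fingers": 0}
    - {"dx": 0,"dy": 0,"dz": 0,"roll": 0,"fingers": 1}
    - {"dx": 0,"dy": 0,"dz": 0,"roll": 0,"fingers": 1}
    - {"dx": 0,"dy": 0,"dz": 0,"roll": 0,"fingers": 1}
    - {"dx": 0,"dy": 0,"dz": 0,"roll": 0,"fingers": 1}
    - {"dx": 0,"dy": 0,"dz": 0,"roll": 0,"fingers": 1}
    - {"dx": 0,"dy": 0,"dz": 0,"roll": 0,"fingers": 1}
    - {"dx": 0,"dy": 0,"dz": 0,"roll": 0,"fingers": 1}
    - {"dx": 0,"dy": 0,"dz": 0,"roll": 0,"fingers": 1}
  grip_force: 40

```text
time: 4.38
tool_pos: [0.5434, 0.2869, 0.0157]
tcp_rot: [-3.087, -0.58, -0.005]
wrist_force: [-0.3, -1.6, 5.7]
width: 0.339
```

Run:
```python
from h import *
plan(.4985,-.2880,.15,-5.3)
```

```text
t 4.38 pos [0.5434 0.2869 0.0157] xyaw 21.29 down -1.0 q6 1.64 roll deg 26.59 =units 6.648 shift units [ 0.218 14.409 -3.378] F [-0.3 -1.6  5.7] w 0.339
```

Call:
play_rows:
  rows:
    - {"dx": 0,"dy": 0,"dz": -0.3,"roll": 0,"fingers": 1}
    - {"dx": 0,"dy": 0,"dz": -0.6,"roll": 0.4,"fingers": 1}
    - {"dx": 0,"dy": 0,"dz": -0.7,"roll": 0.6,"fingers": 1}
    - {"dx": 0,"dy": 0,"dz": -0.8,"roll": 0.6,"fingers": 1}
    - {"dx": 0,"dy": 0,"dz": -0.8,"roll": 0.6,"fingers": 1}
    - {"dx": 0,"dy": 0,"dz": -0.5,"roll": 0.1,"fingers": 1}
    - {"dx": 0,"dy": 0,"dz": 0,"roll": 0,"fingers": 1}

```text
time: 4.97
tool_pos: [0.5454, 0.2881, 0.1687]
tcp_rot: [-3.12, -0.33, -0.016]
wrist_force: [1.6, 0.1, -1.0]
width: 0.339
```

Run:
```python
from h import *
plan(.4985,-.2880,.06,12)
```

```text
t 4.97 pos [0.5454 0.2881 0.1687] xyaw 12.08 down -0.99994 q6 1.81 roll deg 0.08 =units 0.02 shift units [-4.169 13.851  2.637] F [ 1.6  0.1 -1. ] w 0.339
```

Call:
play_rows:
  rows:
    - {"dx": -0.1,"dy": 0.4,"dz": 0,"roll": 0,"fingers": 1}
    - {"dx": -0.2,"dy": 0.7,"dz": 0,"roll": 0,"fingers": 1}
    - {"dx": -0.2,"dy": 0.7,"dz": 0,"roll": 0,"fingers": 1}
    - {"dx": -0.2,"dy": 0.7,"dz": 0,"roll": 0,"fingers": 1}
    - {"dx": -0.2,"dy": 0.7,"dz": 0,"roll": 0,"fingers": 1}
    - {"dx": -0.2,"dy": 0.7,"dz": 0,"roll": 0,"fingers": 1}
    - {"dx": -0.2,"dy": 0.7,"dz": 0,"roll": 0,"fingers": 1}
    - {"dx": -0.2,"dy": 0.7,"dz": 0,"roll": 0,"fingers": 1}
    - {"dx": -0.2,"dy": 0.7,"dz": 0,"roll": 0,"fingers": 1}
    - {"dx": -0.2,"dy": 0.7,"dz": 0,"roll": 0,"fingers": 1}
    - {"dx": -0.2,"dy": 0.7,"dz": 0,"roll": 0,"fingers": 1}
    - {"dx": -0.2,"dy": 0.7,"dz": 0,"roll": 0,"fingers": 1}
    - {"dx": -0.2,"dy": 0.7,"dz": 0,"roll": 0,"fingers": 1}
    - {"dx": -0.25,"dy": 0.7,"dz": 0,"roll": 0,"fingers": 1}
    - {"dx": -0.25,"dy": 0.7,"dz": 0,"roll": 0,"fingers": 1}
    - {"dx": -0.25,"dy": 0.7,"dz": 0,"roll": 0,"fingers": 1}
    - {"dx": -0.25,"dy": 0.7,"dz": 0,"roll": 0,"fingers": 1}
    - {"dx": -0.25,"dy": 0.7,"dz": 0,"roll": 0,"fingers": 1}
    - {"dx": -0.25,"dy": 0.7,"dz": 0,"roll": 0,"fingers": 1}
    - {"dx": -0.25,"dy": 0.75,"dz": 0,"roll": 0,"fingers": 1}

```text
time: 6.63
tool_pos: [0.4881, -0.2876, 0.159]
tcp_rot: [-3.121, -0.331, 0.006]
wrist_force: [0.6, -0.3, -1.7]
width: 0.342
```

Run:
```python
from h import *
w=cap('wrist'); save(w['pixels'],'w2.png')
plan(.4985,-.2880,.034,12)
```

```text
t 6.68 pos [ 0.4878 -0.2937  0.1593] xyaw 12.0 down -0.99999 q6 0.78 roll deg 0.0 =units 0.0 shift units [ 0.306 -0.091  3.132] F [ 1.  -5.2 -1.1] w 0.335
```

View pics/w2.png

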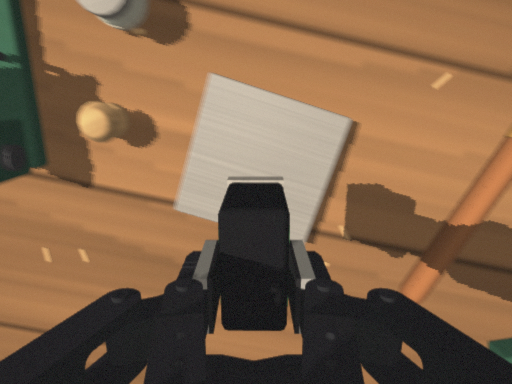

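The picture shows the gauge upright between the pads at (254,255), over the plate, with the knob at (100,120) clear to the left. I'll lower it now.

Call:
play_rows:
  rows:
    - {"dx": 0.15,"dy": -0.05,"dz": 0.3,"roll": 0,"fingers": 1}
    - {"dx": 0.15,"dy": -0.03,"dz": 0.6,"roll": 0,"fingers": 1}
    - {"dx": 0,"dy": 0,"dz": 0.6,"roll": 0,"fingers": 1}
    - {"dx": 0,"dy": 0,"dz": 0.6,"roll": 0,"fingers": 1}
    - {"dx": 0,"dy": 0,"dz": 0.5,"roll": 0,"fingers": 1}
    - {"dx": 0,"dy": 0,"dz": 0.25,"roll": 0,"fingers": 1}
    - {"dx": 0,"dy": 0,"dz": 0.1,"roll": 0,"fingers": 1}
    - {"dx": 0,"dy": 0,"dz": 0.05,"roll": 0,"fingers": 1}
    - {"dx": 0,"dy": 0,"dz": 0.05,"roll": 0,"fingers": 1}

```text
time: 7.43
tool_pos: [0.5024, -0.2814, 0.0399]
tcp_rot: [3.124, 0.331, 0.001]
wrist_force: [-0.3, -0.7, -2.2]
width: 0.341
```

Run:
```python
from h import *
plan(.4985,-.2880,.034,12)
```

```text
t 7.43 pos [ 0.5024 -0.2814  0.0399] xyaw 12.11 down -1.0 q6 0.81 roll deg 0.11 =units 0.027 shift units [-0.13   0.141  0.148] F [-0.3 -0.7 -2.2] w 0.341
```

Call:
play_rows:
  rows:
    - {"dx": 0,"dy": 0,"dz": 0.05,"roll": 0,"fingers": 1}
    - {"dx": 0,"dy": 0,"dz": 0.03,"roll": 0,"fingers": 1}
    - {"dx": 0,"dy": 0,"dz": 0.03,"roll": 0,"fingers": 1}
    - {"dx": 0,"dy": 0,"dz": 0,"roll": 0,"fingers": 1}

```text
time: 7.77
tool_pos: [0.5024, -0.2817, 0.0358]
tcp_rot: [3.123, 0.331, 0.001]
wrist_force: [0.1, 0.4, -2.0]
width: 0.337
```

Call:
play_rows:
  rows:
    - {"dx": 0,"dy": 0,"dz": 0.03,"roll": 0,"fingers": 1}
    - {"dx": 0,"dy": 0,"dz": 0.03,"roll": 0,"fingers": 1}
    - {"dx": 0,"dy": 0,"dz": 0,"roll": 0,"fingers": 1}

```text
time: 8.02
tool_pos: [0.5025, -0.2819, 0.0356]
tcp_rot: [3.124, 0.331, 0.001]
wrist_force: [-4.9, 2.6, 12.8]
width: 0.342
```

Call:
play_rows:
  rows:
    - {"dx": 0,"dy": 0,"dz": 0,"roll": 0,"fingers": 0.5}
    - {"dx": 0,"dy": 0,"dz": 0,"roll": 0,"fingers": 0.5}
    - {"dx": 0,"dy": 0,"dz": 0,"roll": 0,"fingers": 0.5}
    - {"dx": 0,"dy": 0,"dz": 0.05,"roll": 0,"fingers": 0.5}
    - {"dx": 0,"dy": 0,"dz": 0.05,"roll": 0,"fingers": 0.5}
    - {"dx": 0,"dy": 0,"dz": 0,"roll": 0,"fingers": 0.5}
    - {"dx": 0,"dy": 0,"dz": 0,"roll": 0,"fingers": 0.5}
    - {"dx": 0,"dy": 0,"dz": 0,"roll": 0,"fingers": 0.5}
    - {"dx": 0,"dy": 0,"dz": 0,"roll": 0,"fingers": 0.5}
    - {"dx": 0,"dy": 0,"dz": 0,"roll": 0,"fingers": 0.5}
    - {"dx": 0,"dy": 0,"dz": 0,"roll": 0,"fingers": 0.5}
    - {"dx": 0,"dy": 0,"dz": 0,"roll": 0,"fingers": 0.5}
    - {"dx": 0,"dy": 0,"dz": 0,"roll": 0,"fingers": 0.5}
    - {"dx": 0,"dy": 0,"dz": 0,"roll": 0,"fingers": 0.5}
    - {"dx": 0,"dy": 0,"dz": 0,"roll": 0,"fingers": 0.5}
    - {"dx": 0,"dy": 0,"dz": 0,"roll": 0,"fingers": 0.5}

```text
time: 9.35
tool_pos: [0.502, -0.2814, 0.0288]
tcp_rot: [3.124, 0.331, 0.0]
wrist_force: [0.9, -0.5, 0.4]
width: 0.501
```

Run:
```python
from h import *
plan(.4985,-.2880,.034,12)
w=cap('wrist'); save(w['pixels'],'w3.png'); q=cloud(w).reshape(-1,3)
q=q[np.hypot(q[:,0]-.502,q[:,1]+.285)<.045]
t=q[(q[:,2]>.070)&(q[:,2]<.085)]; print(len(t),np.percentile(t[:,2],[5,50,95]))
print(cv2.minAreaRect((t[:,:2]*1000).astype(np.float32)))
```

```text
t 9.35 pos [ 0.502  -0.2814  0.0288] xyaw 12.09 down -1.0 q6 0.81 roll deg 0.09 =units 0.022 shift units [-0.119  0.143 -0.129] F [ 0.9 -0.5  0.4] w 0.501
11171 [0.07331143 0.07767792 0.08083269]
((502.40704345703125, -283.8351745605469), (58.955970764160156, 57.52616882324219), 54.103660583496094)
```

View pics/w3.png

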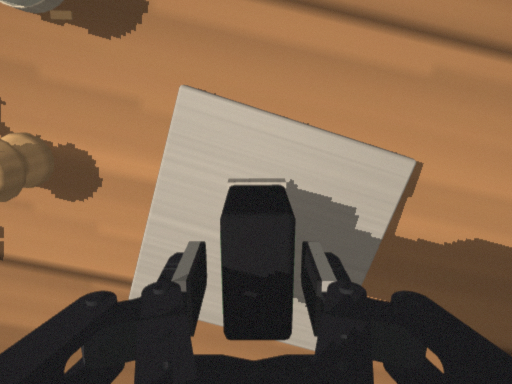

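The gauge stands free and upright on the plate at (257,260), top at 77.7 mm as expected, and has now stood for over 1 s. I'll regrip about 29 mm up.

Call:
play_rows:
  rows:
    - {"dx": 0,"dy": 0,"dz": -0.05,"roll": 0,"fingers": 0.5}
    - {"dx": 0,"dy": 0,"dz": 0,"roll": 0,"fingers": 0.5}
    - {"dx": 0,"dy": 0,"dz": 0,"roll": 0,"fingers": 1}
    - {"dx": 0,"dy": 0,"dz": 0,"roll": 0,"fingers": 1}
    - {"dx": 0,"dy": 0,"dz": 0,"roll": 0,"fingers": 1}
    - {"dx": 0,"dy": 0,"dz": 0,"roll": 0,"fingers": 1}
    - {"dx": 0,"dy": 0,"dz": 0,"roll": 0,"fingers": 1}
  grip_force: 30

```text
time: 9.98
tool_pos: [0.5022, -0.2817, 0.0311]
tcp_rot: [3.124, 0.331, 0.001]
wrist_force: [0.0, -1.1, 2.8]
width: 0.34
```

Run:
```python
from h import *
w=cap('wrist'); q=cloud(w).reshape(-1,3); s=bot.read_state()
q=q[np.hypot(q[:,0]-.502,q[:,1]+.285)<.05]
R=Ro.from_rotvec(s['tcp_rot']).as_matrix(); T=(q-s['tool_pos'])@R
t=T[(q[:,2]>.0745)&(q[:,2]<.0805)&(abs(T[:,1])<.0125)]; print(len(t),'tool x ext of top',np.percentile(t[:,0],[.5,5,95,99.5]),'top h',np.median(q[(q[:,2]>.0745)&(q[:,2]<.0805)][:,2]))
n=np.array([-.5311*np.cos(np.radians(12)),-.5311*np.sin(np.radians(12)),.847])
f=np.array([.495,.0004,.0785]); hg=.0295
g=f+n*hg; print('final grip point',g,'TCP',g-[0,0,.0187])
plan(*(g-[0,0,.0187]),12)
```

```text
7888 tool x ext of top [-0.02790567 -0.0244461   0.02598816  0.02756011] top h 0.07797094150241504
final grip point [ 0.47967492 -0.00285745  0.1034865 ] TCP [ 0.47967492 -0.00285745  0.0847865 ]
t 10.03 pos [ 0.5023 -0.2817  0.0311] xyaw 12.09 down -1.0 q6 0.81 roll deg 0.09 =units 0.023 shift units [ 0.898 -6.936 -1.345] F [ 0.7 -0.3  2.6] w 0.346
```

Call:
play_rows:
  rows:
    - {"dx": 0,"dy": 0,"dz": -0.3,"roll": 0,"fingers": 1}
    - {"dx": 0,"dy": 0,"dz": -0.6,"roll": 0,"fingers": 1}
    - {"dx": 0,"dy": 0,"dz": -0.7,"roll": 0,"fingers": 1}
    - {"dx": 0,"dy": 0,"dz": -0.7,"roll": 0,"fingers": 1}
    - {"dx": 0,"dy": 0,"dz": -0.5,"roll": 0,"fingers": 1}
    - {"dx": 0.1,"dy": -0.3,"dz": 0,"roll": 0,"fingers": 1}
    - {"dx": 0.1,"dy": -0.6,"dz": 0,"roll": 0,"fingers": 1}
    - {"dx": 0.1,"dy": -0.7,"dz": 0,"roll": 0,"fingers": 1}
    - {"dx": 0.1,"dy": -0.7,"dz": 0,"roll": 0,"fingers": 1}
    - {"dx": 0.1,"dy": -0.7,"dz": 0,"roll": 0,"fingers": 1}
    - {"dx": 0.1,"dy": -0.7,"dz": 0,"roll": 0,"fingers": 1}
    - {"dx": 0.1,"dy": -0.7,"dz": 0,"roll": 0,"fingers": 1}
    - {"dx": 0.1,"dy": -0.7,"dz": 0,"roll": 0,"fingers": 1}
    - {"dx": 0.1,"dy": -0.7,"dz": 0,"roll": 0,"fingers": 1}
    - {"dx": 0.1,"dy": -0.6,"dz": 0,"roll": 0,"fingers": 1}
    - {"dx": 0.1,"dy": -0.2,"dz": 0,"roll": 0,"fingers": 1}
    - {"dx": 0,"dy": 0,"dz": 0,"roll": 0,"fingers": 1}
    - {"dx": 0,"dy": 0,"dz": 0,"roll": 0,"fingers": 1}

```text
time: 11.53
tool_pos: [0.489, -0.0137, 0.1419]
tcp_rot: [3.124, 0.334, -0.002]
wrist_force: [0.8, 0.0, -1.7]
width: 0.341
```

Run:
```python
from h import *
plan(.4797,-.0029,.085,12)
w=cap('wrist'); save(w['pixels'],'w4.png')
q=cloud(w).reshape(-1,3);q=q[~np.isnan(q[:,0])]
n=np.array([-.5311*np.cos(np.radians(12)),-.5311*np.sin(np.radians(12)),.847])
c0=np.array([.495,.0004,.0785]); m=(abs((q-c0)@n)<.006)&(np.hypot(q[:,0]-.51,q[:,1])<.09); f=q[m]
for i in range(4):
    c=f.mean(0);n=np.linalg.svd(f-c,full_matrices=False)[2][2];n*=np.sign(n[2]);f=f[abs((f-c)@n)<.002]
y=np.cross([0,0,1],[-n[0],-n[1],0]);y/=np.linalg.norm(y);x=np.cross(y,n)
A=(f-c0)@np.stack([x,y],1)
print(len(f),'tilt',np.degrees(np.arccos(n[2])),'yaw',np.degrees(np.arctan2(x[1],x[0])),'off',(c-c0)@n,'x',np.percentile(A[:,0],[.3,99.7]),'y',np.percentile(A[A[:,0]>.02][:,1],[.3,99.7]))
```

```text
t 11.53 pos [ 0.489  -0.0137  0.1419] xyaw 12.19 down -1.0 q6 1.28 roll deg 0.19 =units 0.049 shift units [-0.169 -0.312  1.423] F [ 0.8  0.  -1.7] w 0.341
16179 tilt 31.956366021346806 yaw 11.921467666836287 off 0.0003301161997099674 x [-0.05444022  0.05455363] y [-0.06386601  0.06518041]
```

View pics/w4.png

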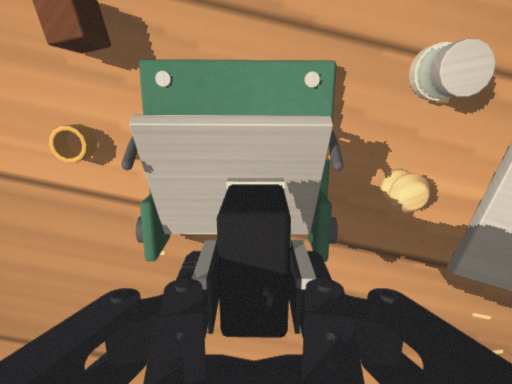

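The picture shows the rest face at (232,175) and the gauge at (254,255), about 12 mm to one side of the centre line. Slope is 32 deg, yaw 11.9 deg, and the face centre is confirmed.

Call:
play_rows:
  rows:
    - {"dx": 0,"dy": -0.15,"dz": 0,"roll": 0.04,"fingers": 1}
    - {"dx": 0,"dy": -0.15,"dz": 0.2,"roll": 0,"fingers": 1}
    - {"dx": 0,"dy": 0,"dz": 0.3,"roll": 0,"fingers": 1}
    - {"dx": 0,"dy": 0,"dz": 0.3,"roll": 0,"fingers": 1}
    - {"dx": 0,"dy": 0,"dz": 0.1,"roll": 0,"fingers": 1}
    - {"dx": 0,"dy": 0,"dz": 0,"roll": 0,"fingers": 1}
    - {"dx": 0,"dy": 0,"dz": 0,"roll": 0,"fingers": 1}
  grip_force: 20

```text
time: 12.17
tool_pos: [0.4865, -0.0025, 0.1058]
tcp_rot: [-3.124, -0.326, 0.003]
wrist_force: [0.5, -0.3, -1.4]
width: 0.342
```

Run:
```python
from h import *
plan(.4797,-.0029,.085,12)
plan(.4797,-.0029,.085,12)
```

```text
t 12.17 pos [ 0.4865 -0.0025  0.1058] xyaw 11.91 down -1.0 q6 1.31 roll deg -0.09 =units -0.022 shift units [-0.169 -0.026  0.52 ] F [ 0.5 -0.3 -1.4] w 0.342
t 12.17 pos [ 0.4865 -0.0025  0.1058] xyaw 11.91 down -1.0 q6 1.31 roll deg -0.09 =units -0.022 shift units [-0.169 -0.026  0.52 ] F [ 0.5 -0.3 -1.4] w 0.342
```

Now I'll lower it in small steps into contact, drifting down-slope.

Call:
play_rows:
  rows:
    - {"dx": 0,"dy": 0,"dz": 0.05,"roll": 0,"fingers": 1}
    - {"dx": 0,"dy": 0,"dz": 0.05,"roll": 0,"fingers": 1}
    - {"dx": -0.02,"dy": 0,"dz": 0.05,"roll": 0,"fingers": 1}
    - {"dx": -0.02,"dy": 0,"dz": 0.04,"roll": 0,"fingers": 1}

```text
time: 12.5
tool_pos: [0.4875, -0.0027, 0.1016]
tcp_rot: [3.124, 0.326, 0.006]
wrist_force: [-3.7, 0.4, 16.0]
width: 0.343
```

Call:
play_rows:
  rows:
    - {"dx": -0.05,"dy": 0,"dz": 0,"roll": 0,"fingers": 1}
    - {"dx": -0.05,"dy": 0,"dz": 0,"roll": 0,"fingers": 1}

```text
time: 12.67
tool_pos: [0.4823, -0.0036, 0.0999]
tcp_rot: [3.124, 0.326, 0.002]
wrist_force: [-0.1, -0.3, -1.8]
width: 0.348
```

```bash
cat >> h.py <<'E'
def held():
    "pose of held gauge's top-face in tool frame -> pitch; plus foot location est. in rest frame"
    w=cap('wrist'); s=bot.read_state(); R=Ro.from_rotvec(s['tcp_rot']).as_matrix(); q=cloud(w).reshape(-1,3)
    T=(q-s['tool_pos'])@R
    m=(abs(T[:,1])<.012)&(abs(T[:,0])<.05)&(T[:,2]<-.025)&(T[:,2]>-.075)
    f=T[m]; print(len(f))
    best=None; rng=np.random.default_rng(0)
    for i in range(300):
        a=f[rng.choice(len(f),3,False)]; n=np.cross(a[1]-a[0],a[2]-a[0]); L=np.linalg.norm(n)
        if L<1e-6: continue
        n/=L; n*=-np.sign(n[2])
        if -n[2]<.7: continue
        k=(abs((f-a[0])@n)<.0012).sum()
        if best is None or k>best[0]: best=(k,a[0],n)
    _,p,n=best; g=f[abs((f-p)@n)<.0015]; p=g.mean(0); n=np.linalg.svd(g-p,full_matrices=False)[2][2]; n*=-np.sign(n[2])
    print('top plane n(tool)',n.round(3),'pitch deg',np.degrees(np.arctan2(-n[0],-n[2])).round(2),'inl',len(g),'ext x',np.percentile(g[:,0],[1,99]).round(4),'dist TCP-foot along n',(p@n-.058).round(4))
    return w
E
python3 - <<'E'
from h import *
plan(.4797,-.0029,.085,12)
held()
E
```

```text
t 12.67 pos [ 0.4823 -0.0036  0.0999] xyaw 11.93 down -1.0 q6 1.3 roll deg -0.07 =units -0.017 shift units [-0.061 -0.03   0.372] F [-0.1 -0.3 -1.8] w 0.348
8356
top plane n(tool) [ 0.    -0.025 -1.   ] pitch deg -0.0 inl 7300 ext x [-0.0263  0.0276] dist TCP-foot along n -0.0105
```

Call:
play_rows:
  rows:
    - {"dx": 0,"dy": 0,"dz": 0.05,"roll": 0,"fingers": 1}
    - {"dx": 0,"dy": 0,"dz": 0.05,"roll": 0,"fingers": 1}
    - {"dx": 0,"dy": 0,"dz": 0.03,"roll": 0,"fingers": 1}

```text
time: 12.97
tool_pos: [0.4817, -0.0039, 0.0976]
tcp_rot: [3.124, 0.327, -0.002]
wrist_force: [-15.2, -1.2, 32.5]
width: 0.345
```

Run:
```python
from h import *
plan(.4797,-.0029,.085,12)
held()
plan(.4797,-.0029,.085,12)
```

```text
t 12.97 pos [ 0.4817 -0.0039  0.0976] xyaw 11.95 down -1.0 q6 1.3 roll deg -0.05 =units -0.012 shift units [-0.044 -0.034  0.314] F [-15.2  -1.2  32.5] w 0.345
8354
top plane n(tool) [-0.007 -0.015 -1.   ] pitch deg 0.39 inl 7268 ext x [-0.0276  0.0264] dist TCP-foot along n -0.011
t 13.02 pos [ 0.4818 -0.0038  0.0977] xyaw 11.95 down -1.0 q6 1.3 roll deg -0.05 =units -0.013 shift units [-0.046 -0.033  0.317] F [-13.7  -1.4  25. ] w 0.346
```

Call:
play_rows:
  rows:
    - {"dx": -0.02,"dy": 0,"dz": 0.03,"roll": 0,"fingers": 1}
    - {"dx": -0.02,"dy": 0,"dz": 0.03,"roll": 0,"fingers": 1}

```text
time: 13.18
tool_pos: [0.4814, -0.0044, 0.0966]
tcp_rot: [3.123, 0.327, 0.003]
wrist_force: [-12.3, -0.6, 33.1]
width: 0.344
```

Run:
```python
from h import *
held()
plan(.4797,-.0029,.085,12)
```

```text
8431
top plane n(tool) [-0.02  -0.006 -1.   ] pitch deg 1.12 inl 7294 ext x [-0.0278  0.0265] dist TCP-foot along n -0.0104
t 13.23 pos [ 0.4813 -0.0045  0.0965] xyaw 11.96 down -1.0 q6 1.3 roll deg -0.04 =units -0.01 shift units [-0.031 -0.048  0.287] F [-12.5  -0.8  30.4] w 0.342
```

Call:
play_rows:
  rows:
    - {"dx": 0,"dy": 0,"dz": 0.03,"roll": 0,"fingers": 1}
    - {"dx": 0,"dy": 0,"dz": 0.03,"roll": 0,"fingers": 1}
    - {"dx": 0,"dy": 0,"dz": 0.02,"roll": 0,"fingers": 1}

```text
time: 13.48
tool_pos: [0.4809, -0.0047, 0.0943]
tcp_rot: [3.123, 0.327, 0.001]
wrist_force: [-19.2, -2.1, 39.2]
width: 0.342
```

Run:
```python
from h import *
held()
plan(.4797,-.0029,.085,12)
```

```text
8588
top plane n(tool) [-0.054 -0.004 -0.999] pitch deg 3.12 inl 7204 ext x [-0.029   0.0251] dist TCP-foot along n -0.0091
t 13.53 pos [ 0.4808 -0.0047  0.0943] xyaw 11.97 down -1.0 q6 1.3 roll deg -0.03 =units -0.007 shift units [-0.019 -0.051  0.232] F [-18.3  -2.7  37.7] w 0.344
```

Call:
play_rows:
  rows:
    - {"dx": -0.1,"dy": 0,"dz": -0.2,"roll": 0,"fingers": 1}
    - {"dx": 0,"dy": 0,"dz": -0.5,"roll": 0.3,"fingers": 1}
    - {"dx": 0,"dy": 0,"dz": -0.6,"roll": 0.8,"fingers": 1}
    - {"dx": 0,"dy": 0,"dz": -0.4,"roll": 0.8,"fingers": 1}
    - {"dx": 0,"dy": 0,"dz": 0,"roll": 0.8,"fingers": 1}
    - {"dx": 0,"dy": 0,"dz": 0,"roll": 0.8,"fingers": 1}
    - {"dx": 0,"dy": 0,"dz": 0,"roll": 0.8,"fingers": 1}
    - {"dx": 0,"dy": 0,"dz": 0,"roll": 0,"fingers": 1}

```text
time: 14.2
tool_pos: [0.4759, -0.0046, 0.1559]
tcp_rot: [-3.138, 0.147, 0.001]
wrist_force: [1.0, 0.3, -1.5]
width: 0.342
```

Run:
```python
from h import *
w=load('top')
held()
e=np.array([.4984,-.2885])-.065*np.array([np.cos(np.radians(5.2)),-np.sin(np.radians(5.2))])
print('edge mid',e)
t=e-.024*np.array([np.cos(np.radians(5.2)),-np.sin(np.radians(5.2))])
plan(t[0],t[1],.05,-5.2)
```

```text
8585
top plane n(tool) [-0.049 -0.004 -0.999] pitch deg 2.81 inl 7221 ext x [-0.0288  0.0253] dist TCP-foot along n -0.0092
edge mid [ 0.43366751 -0.28260888]
t 14.25 pos [ 0.4759 -0.0046  0.1558] xyaw -5.21 down -1.0 q6 1.6 roll deg -0.01 =units -0.002 shift units [-1.018  7.017  2.647] F [ 0.1 -1.  -1.8] w 0.346
```

Call:
play_rows:
  rows:
    - {"dx": -0.1,"dy": 0.4,"dz": 0,"roll": 0,"fingers": 1}
    - {"dx": -0.1,"dy": 0.7,"dz": 0,"roll": 0,"fingers": 1}
    - {"dx": -0.1,"dy": 0.7,"dz": 0,"roll": 0,"fingers": 1}
    - {"dx": -0.1,"dy": 0.7,"dz": 0,"roll": 0,"fingers": 1}
    - {"dx": -0.1,"dy": 0.7,"dz": 0,"roll": 0,"fingers": 1}
    - {"dx": -0.1,"dy": 0.7,"dz": 0,"roll": 0,"fingers": 1}
    - {"dx": -0.1,"dy": 0.7,"dz": 0,"roll": 0,"fingers": 1}
    - {"dx": -0.1,"dy": 0.7,"dz": 0,"roll": 0,"fingers": 1}
    - {"dx": -0.1,"dy": 0.7,"dz": 0,"roll": 0,"fingers": 1}
    - {"dx": -0.1,"dy": 0.7,"dz": 0.2,"roll": 0,"fingers": 1}
    - {"dx": 0,"dy": 0.3,"dz": 0.6,"roll": 0,"fingers": 1}
    - {"dx": 0,"dy": 0,"dz": 0.7,"roll": 0,"fingers": 1}
    - {"dx": 0,"dy": 0,"dz": 0.7,"roll": 0,"fingers": 1}
    - {"dx": 0,"dy": 0,"dz": 0.4,"roll": 0,"fingers": 1}
    - {"dx": 0,"dy": 0,"dz": 0,"roll": 0,"fingers": 1}
    - {"dx": 0,"dy": 0,"dz": 0,"roll": 0,"fingers": 1}

```text
time: 15.58
tool_pos: [0.4096, -0.279, 0.0511]
tcp_rot: [-3.136, 0.143, 0.004]
wrist_force: [0.7, -1.1, -1.3]
width: 0.35
```

Run:
```python
from h import *
w=held()
q=cloud(w).reshape(-1,3); s=bot.read_state(); R=Ro.from_rotvec(s['tcp_rot']).as_matrix(); T=(q-s['tool_pos'])@R
m=(abs(q[:,2]-.020)<.003); t=T[m]; k=t[(abs(t[:,1])>.03)&(abs(t[:,1])<.05)]
print('plate z',np.median(q[m][:,2]),'near edge tool x',np.percentile(k[:,0],[.3,1,2]),len(k))
plan(.4098,-.2805,.03,-5.2); save(w['pixels'],'w5.png')
```

```text
8537
top plane n(tool) [-0.047  0.003 -0.999] pitch deg 2.67 inl 7219 ext x [-0.0302  0.0239] dist TCP-foot along n -0.0107
plate z 0.01972025859788484 near edge tool x [0.02317785 0.02421331 0.02536349] 12538
t 15.63 pos [ 0.4109 -0.2799  0.0526] xyaw -5.22 down -1.0 q6 1.01 roll deg -0.02 =units -0.006 shift units [-0.026  0.017  0.566] F [-0.4  0.4 -2.4] w 0.346
```

View pics/w5.png

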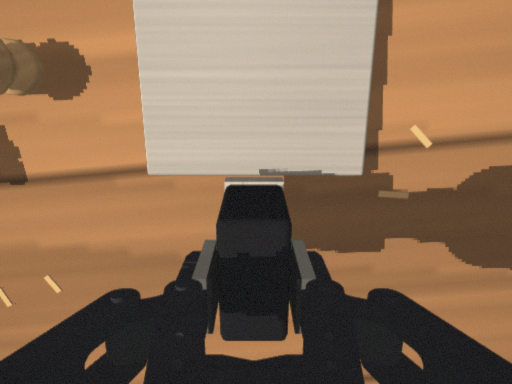

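The picture shows the gauge at (254,260), its front edge overlapping the near edge of the plate at row 175 by a few mm. I'll pre-tip it by pivoting about that fixed edge.

Call:
play_rows:
  rows:
    - {"dx": 0,"dy": 0,"dz": 0.3,"roll": 0,"fingers": 1}
    - {"dx": 0,"dy": 0,"dz": 0.2,"roll": 0,"fingers": 1}
    - {"dx": 0,"dy": 0,"dz": 0.08,"roll": 0,"fingers": 1}
    - {"dx": 0,"dy": 0,"dz": 0.05,"roll": 0,"fingers": 1}
    - {"dx": -0.02,"dy": 0,"dz": 0.05,"roll": 0,"fingers": 1}
    - {"dx": -0.04,"dy": 0,"dz": 0.04,"roll": 0,"fingers": 1}
    - {"dx": -0.04,"dy": 0,"dz": 0.04,"roll": 0,"fingers": 1}

```text
time: 16.22
tool_pos: [0.4086, -0.2798, 0.026]
tcp_rot: [3.138, -0.145, 0.004]
wrist_force: [-6.9, 7.7, 27.6]
width: 0.345
```

Run:
```python
from h import *
held()
plan(.4098,-.2805,.03,-5.2)
```

```text
8692
top plane n(tool) [-0.089  0.004 -0.996] pitch deg 5.1 inl 7042 ext x [-0.029   0.0251] dist TCP-foot along n -0.0086
t 16.27 pos [ 0.4083 -0.2797  0.0257] xyaw -5.26 down -1.0 q6 1.01 roll deg -0.06 =units -0.016 shift units [ 0.04   0.016 -0.108] F [-5.4  8.1 24.4] w 0.343
```

Call:
play_rows:
  rows:
    - {"dx": -0.03,"dy": 0,"dz": 0.04,"roll": 0,"fingers": 1}
    - {"dx": -0.03,"dy": 0,"dz": 0.04,"roll": 0,"fingers": 1}
    - {"dx": -0.03,"dy": 0,"dz": 0.04,"roll": 0,"fingers": 1}
    - {"dx": -0.02,"dy": 0,"dz": 0.04,"roll": 0,"fingers": 1}

```text
time: 16.6
tool_pos: [0.403, -0.2793, 0.0195]
tcp_rot: [3.138, -0.143, 0.001]
wrist_force: [-10.7, 8.0, 27.4]
width: 0.346
```

Run:
```python
from h import *
held()
plan(.4098,-.2805,.03,-5.2)
```

```text
9128
top plane n(tool) [-0.229  0.001 -0.974] pitch deg 13.21 inl 6430 ext x [-0.0298  0.0228] dist TCP-foot along n -0.0071
t 16.65 pos [ 0.4027 -0.2792  0.0191] xyaw -5.23 down -1.0 q6 1.01 roll deg -0.03 =units -0.007 shift units [ 0.181  0.017 -0.272] F [-10.5   5.6  26.4] w 0.344
```

Call:
play_rows:
  rows:
    - {"dx": -0.02,"dy": 0,"dz": 0.04,"roll": 0,"fingers": 1}
    - {"dx": -0.02,"dy": 0,"dz": 0.04,"roll": 0,"fingers": 1}
    - {"dx": -0.02,"dy": 0,"dz": 0.04,"roll": 0,"fingers": 1}
    - {"dx": -0.02,"dy": 0,"dz": 0.04,"roll": 0,"fingers": 1}

```text
time: 16.98
tool_pos: [0.3984, -0.2787, 0.0126]
tcp_rot: [-3.138, 0.143, 0.003]
wrist_force: [-15.5, 6.9, 24.8]
width: 0.342
```

Run:
```python
from h import *
held()
plan(.4098,-.2805,.03,-5.2)
```

```text
9648
top plane n(tool) [-0.362 -0.002 -0.932] pitch deg 21.24 inl 5566 ext x [-0.0302  0.0198] dist TCP-foot along n -0.0067
t 17.03 pos [ 0.3982 -0.2786  0.0123] xyaw -5.21 down -1.0 q6 1.0 roll deg -0.01 =units -0.003 shift units [ 0.292  0.02  -0.444] F [-12.9   7.1  27.5] w 0.345
```

Call:
play_rows:
  rows:
    - {"dx": -0.02,"dy": 0,"dz": 0.04,"roll": 0,"fingers": 1}
    - {"dx": -0.02,"dy": 0,"dz": 0.04,"roll": 0,"fingers": 1}
    - {"dx": -0.02,"dy": 0,"dz": 0.04,"roll": 0,"fingers": 1}
    - {"dx": -0.02,"dy": 0,"dz": 0.03,"roll": 0,"fingers": 1}

```text
time: 17.37
tool_pos: [0.3981, -0.279, 0.0116]
tcp_rot: [-3.138, 0.144, -0.002]
wrist_force: [-18.6, 19.0, 69.6]
width: 0.346
```

Run:
```python
from h import *
w=held()
plan(.4098,-.2805,.03,-5.2)
```

```text
9683
top plane n(tool) [-0.373  0.006 -0.928] pitch deg 21.92 inl 5454 ext x [-0.0308  0.0192] dist TCP-foot along n -0.0069
t 17.42 pos [ 0.3981 -0.279   0.0117] xyaw -5.26 down -1.0 q6 1.0 roll deg -0.06 =units -0.014 shift units [ 0.295  0.011 -0.458] F [-18.8  17.7  61.5] w 0.342
```

The gauge's rear corner met the bench at about 22 deg, so I'll back off. The remaining 10 deg can be made on the slope with a good lever.

Call:
play_rows:
  rows:
    - {"dx": 0,"dy": 0,"dz": -0.2,"roll": 0,"fingers": 1}
    - {"dx": -0.1,"dy": 0,"dz": -0.5,"roll": 0,"fingers": 1}
    - {"dx": 0,"dy": 0,"dz": -0.8,"roll": 0,"fingers": 1}
    - {"dx": 0,"dy": 0,"dz": -0.8,"roll": 0,"fingers": 1}
    - {"dx": 0,"dy": 0,"dz": -0.8,"roll": -0.8,"fingers": 1}
    - {"dx": 0,"dy": 0,"dz": -0.4,"roll": -0.8,"fingers": 1}
    - {"dx": 0,"dy": 0,"dz": 0,"roll": -0.8,"fingers": 1}
    - {"dx": 0,"dy": 0,"dz": 0,"roll": -0.8,"fingers": 1}
    - {"dx": 0,"dy": 0,"dz": 0,"roll": -0.8,"fingers": 1}
    - {"dx": 0,"dy": 0,"dz": 0,"roll": -0.3,"fingers": 1}
    - {"dx": 0,"dy": 0,"dz": 0,"roll": 0,"fingers": 1}

```text
time: 18.33
tool_pos: [0.392, -0.278, 0.1433]
tcp_rot: [3.124, 0.326, 0.0]
wrist_force: [-0.4, 0.3, -1.6]
width: 0.342
```

```bash
cat >> h.py <<'E'
def foot(ph_plane=None):
    "gauge pitch & foot centre in tool frame from outline of side profile: use top plane + its far/near ends"
    w=load('wrist'); s=bot.read_state(); R=Ro.from_rotvec(s['tcp_rot']).as_matrix(); q=cloud(w).reshape(-1,3)
    T=(q-s['tool_pos'])@R
    f=T[(abs(T[:,1])<.010)&(abs(T[:,0])<.05)&(T[:,2]<-.015)&(T[:,2]>-.09)]
    n=np.array(N); a=np.array([-n[2],0,n[0]]) # along-gauge x (forward)
    g=f[abs(f@n-D)<.0015]; e=np.percentile(g@a,[.3,99.7]); print('along top ext',e,'width',e[1]-e[0])
    ft=a*e.mean()+n*(D-.058); print('foot in tool',ft.round(4),'world',(s['tool_pos']+R@ft).round(4)); return ft
E
sed -i "s/^    return w$/    global N,D; N=[n[0]\/np.hypot(n[0],n[2]),0,n[2]\/np.hypot(n[0],n[2])]; D=p@n; return w/" h.py
python3 - <<'E'
from h import *
held(); foot()
plan(.47,-.0029,.15,12)
E
```

```text
9680
top plane n(tool) [-0.367  0.001 -0.93 ] pitch deg 21.51 inl 5563 ext x [-0.0307  0.0195] dist TCP-foot along n -0.0067
along top ext [-0.01492528  0.04104884] width 0.055974120667921214
foot in tool [0.0146 0.     0.0015] world [ 0.4062 -0.2749  0.1417]
t 18.38 pos [ 0.3919 -0.278   0.1431] xyaw 11.87 down -1.0 q6 0.69 roll deg -0.13 =units -0.032 shift units [ 3.339 -6.32  -0.172] F [-0.   0.3 -1.4] w 0.342
```

Run:
```python
from h import *
w=load('wrist'); s=bot.read_state(); R=Ro.from_rotvec(s['tcp_rot']).as_matrix(); T=(cloud(w).reshape(-1,3)-s['tool_pos'])@R
for lo,hi in((-.035,-.016),(.016,.035)):
    f=T[(T[:,1]>lo)&(T[:,1]<hi)&(abs(T[:,0])<.016)&(abs(T[:,2])<.06)]
    print(len(f),'z',np.percentile(f[:,2],[50,90,98,99.5]).round(4),'x',np.percentile(f[:,0],[50,98]).round(4))
```

```text
743 z [-0.0485 -0.0375 -0.0341 -0.0327] x [0.0069 0.0107]
784 z [-0.0488 -0.0378 -0.0341 -0.0326] x [0.0098 0.0107]
```

Run:
```python
from h import *
w=load('wrist'); s=bot.read_state(); R=Ro.from_rotvec(s['tcp_rot']).as_matrix(); C=cloud(w);T=(C-s['tool_pos'])@R
for v in range(225,345,12): print(v,[ (u,*(T[v,u]*1000).round(0).astype(int)) for u in (190,198,206,210,214) if np.isfinite(T[v,u,0])])
```

```text
225 [(190, np.int64(-50), np.int64(-61), np.int64(143)), (198, np.int64(-50), np.int64(-53), np.int64(143)), (206, np.int64(-50), np.int64(-46), np.int64(143)), (210, np.int64(-50), np.int64(-42), np.int64(144)), (214, np.int64(-50), np.int64(-38), np.int64(144))]
237 [(190, np.int64(-62), np.int64(-62), np.int64(142)), (198, np.int64(-63), np.int64(-54), np.int64(144)), (206, np.int64(-62), np.int64(-46), np.int64(143)), (210, np.int64(-62), np.int64(-42), np.int64(142)), (214, np.int64(-63), np.int64(-38), np.int64(144))]
249 [(190, np.int64(-75), np.int64(-63), np.int64(143)), (198, np.int64(-75), np.int64(-54), np.int64(142)), (206, np.int64(10), np.int64(-19), np.int64(-42)), (210, np.int64(10), np.int64(-17), np.int64(-42)), (214, np.int64(19), np.int64(-13), np.int64(-60))]
261 [(190, np.int64(7), np.int64(-25), np.int64(-45)), (198, np.int64(10), np.int64(-20), np.int64(-53)), (206, np.int64(10), np.int64(-17), np.int64(-52)), (210, np.int64(10), np.int64(-16), np.int64(-53)), (214, np.int64(13), np.int64(-14), np.int64(-58))]
273 [(190, np.int64(6), np.int64(-23), np.int64(-
[... 809 characters left out ...]
-15), np.int64(-85)), (206, np.int64(0), np.int64(-16), np.int64(-68)), (210, np.int64(-2), np.int64(-15), np.int64(-66)), (214, np.int64(-6), np.int64(-14), np.int64(-59))]
321 [(190, np.int64(16), np.int64(-15), np.int64(-97)), (198, np.int64(16), np.int64(-13), np.int64(-97)), (206, np.int64(-4), np.int64(-16), np.int64(-70)), (210, np.int64(-7), np.int64(-15), np.int64(-65)), (214, np.int64(-10), np.int64(-14), np.int64(-60))]
333 [(190, np.int64(16), np.int64(-15), np.int64(-101)), (198, np.int64(16), np.int64(-13), np.int64(-102)), (206, np.int64(-12), np.int64(-17), np.int64(-65)), (210, np.int64(-12), np.int64(-15), np.int64(-66)), (214, np.int64(-173), np.int64(-42), np.int64(143))]
```

Call:
play_rows:
  rows:
    - {"dx": 0.3,"dy": -0.3,"dz": 0,"roll": -0.02,"fingers": 1}
    - {"dx": 0.35,"dy": -0.6,"dz": 0,"roll": 0,"fingers": 1}
    - {"dx": 0.35,"dy": -0.7,"dz": 0,"roll": 0,"fingers": 1}
    - {"dx": 0.35,"dy": -0.7,"dz": 0,"roll": 0,"fingers": 1}
    - {"dx": 0.35,"dy": -0.7,"dz": 0,"roll": 0,"fingers": 1}
    - {"dx": 0.35,"dy": -0.7,"dz": 0,"roll": 0,"fingers": 1}
    - {"dx": 0.35,"dy": -0.7,"dz": 0,"roll": 0,"fingers": 1}
    - {"dx": 0.35,"dy": -0.7,"dz": 0,"roll": 0,"fingers": 1}
    - {"dx": 0.35,"dy": -0.6,"dz": 0,"roll": 0,"fingers": 1}
    - {"dx": 0.3,"dy": -0.4,"dz": 0,"roll": 0,"fingers": 1}
    - {"dx": 0.1,"dy": -0.25,"dz": 0,"roll": 0,"fingers": 1}
    - {"dx": 0,"dy": 0,"dz": 0,"roll": 0,"fingers": 1}
    - {"dx": 0,"dy": 0,"dz": 0,"roll": 0,"fingers": 1}

```text
time: 19.47
tool_pos: [0.4757, -0.0006, 0.1429]
tcp_rot: [3.124, 0.33, -0.001]
wrist_force: [-0.7, -0.6, -1.9]
width: 0.343
```

```bash
cat >> h.py <<'E'
def restfit(tf=None):
    w=load('wrist'); q=cloud(w).reshape(-1,3);q=q[~np.isnan(q[:,0])]
    n=np.array([-.5311*np.cos(np.radians(12)),-.5311*np.sin(np.radians(12)),.847]); c0=np.array([.495,.0006,.0787])
    f=q[(abs((q-c0)@n)<.006)&(np.hypot(q[:,0]-.51,q[:,1])<.09)]
    for i in range(4):
        c=f.mean(0);n=np.linalg.svd(f-c,full_matrices=False)[2][2];n*=np.sign(n[2]);f=f[abs((f-c)@n)<.002]
    y=np.cross([0,0,1],[-n[0],-n[1],0]);y/=np.linalg.norm(y);x=np.cross(y,n); A=(f-c0)@np.stack([x,y],1)
    print('rest',len(f),'tilt',np.degrees(np.arccos(n[2])).round(2),'yaw',np.degrees(np.arctan2(x[1],x[0])).round(2),'off',((c-c0)@n).round(4),'x',np.percentile(A[:,0],[.3,99.7]).round(4))
    if tf is not None:
        s=bot.read_state(); R=Ro.from_rotvec(s['tcp_rot']).as_matrix(); d=s['tool_pos']+R@tf-c0; print('foot in rest frame (x,y,z)',(d@np.stack([x,y,n],1)).round(4))
E
python3 - <<'E'
from h import *
held(); tf=foot(); restfit(tf)
plan(.4773,-.0034,.077,12)
E
```

```text
9657
top plane n(tool) [-0.367  0.006 -0.93 ] pitch deg 21.55 inl 5544 ext x [-0.0306  0.0195] dist TCP-foot along n -0.0069
along top ext [-0.01499191  0.0410717 ] width 0.056063612212909855
foot in tool [0.0147 0.     0.0016] world [0.49   0.0019 0.1413]
rest 16876 tilt 31.95 yaw 11.93 off 0.0002 x [-0.0545  0.0543]
foot in rest frame (x,y,z) [0.0292 0.0024 0.0556]
t 19.52 pos [ 0.4756 -0.0011  0.1429] xyaw 12.01 down -1.0 q6 1.31 roll deg 0.01 =units 0.002 shift units [0.031 0.064 1.648] F [-0.1 -0.3 -1.3] w 0.345
```

Call:
play_rows:
  rows:
    - {"dx": 0.03,"dy": 0.05,"dz": 0.4,"roll": 0,"fingers": 1}
    - {"dx": 0,"dy": 0,"dz": 0.5,"roll": 0,"fingers": 1}
    - {"dx": 0,"dy": 0,"dz": 0.3,"roll": 0,"fingers": 1}
    - {"dx": 0,"dy": 0,"dz": 0.15,"roll": 0,"fingers": 1}
    - {"dx": 0,"dy": 0,"dz": 0.07,"roll": 0,"fingers": 1}
    - {"dx": 0,"dy": 0,"dz": 0.05,"roll": 0,"fingers": 1}
    - {"dx": 0,"dy": 0,"dz": 0.03,"roll": 0,"fingers": 1}

```text
time: 20.1
tool_pos: [0.4774, -0.0027, 0.0839]
tcp_rot: [3.124, 0.328, -0.002]
wrist_force: [-6.6, -1.2, 7.7]
width: 0.343
```

Run:
```python
from h import *
held(); tf=foot(); restfit(tf)
plan(.4773,-.0034,.077,12)
```

```text
9641
top plane n(tool) [-0.37   0.003 -0.929] pitch deg 21.74 inl 5477 ext x [-0.031   0.0191] dist TCP-foot along n -0.007
along top ext [-0.01507034  0.0408852 ] width 0.05595554228180238
foot in tool [0.0146 0.     0.0017] world [4.917e-01 3.000e-04 8.240e-02]
rest 27796 tilt 31.95 yaw 11.91 off 0.0002 x [-0.0537  0.0544]
foot in rest frame (x,y,z) [-0.0008  0.0004  0.0048]
t 20.15 pos [ 0.4775 -0.0027  0.0841] xyaw 12.0 down -1.0 q6 1.3 roll deg 0.0 =units 0.0 shift units [-0.008  0.015  0.177] F [-4.6 -2.1  2.1] w 0.347
```

Call:
play_rows:
  rows:
    - {"dx": 0,"dy": 0,"dz": 0.04,"roll": 0,"fingers": 1}
    - {"dx": 0,"dy": 0,"dz": 0.04,"roll": 0,"fingers": 1}
    - {"dx": 0,"dy": 0,"dz": 0.04,"roll": 0,"fingers": 1}
    - {"dx": 0,"dy": 0,"dz": 0.03,"roll": 0,"fingers": 1}

```text
time: 20.48
tool_pos: [0.4764, -0.0027, 0.0811]
tcp_rot: [3.123, 0.33, -0.005]
wrist_force: [-18.9, -1.7, 26.0]
width: 0.343
```

Run:
```python
from h import *
held(); tf=foot(); restfit(tf)
plan(.4773,-.0034,.077,12)
```

```text
9897
top plane n(tool) [-0.414 -0.    -0.91 ] pitch deg 24.46 inl 5156 ext x [-0.0312  0.018 ] dist TCP-foot along n -0.0067
along top ext [-0.01208857  0.04285906] width 0.05494763689395825
foot in tool [ 0.0168  0.     -0.0003] world [0.4927 0.0007 0.0811]
rest 28897 tilt 31.95 yaw 11.93 off 0.0002 x [-0.0537  0.0544]
foot in rest frame (x,y,z) [-0.0006  0.0006  0.0032]
t 20.53 pos [ 0.4763 -0.0028  0.0809] xyaw 12.05 down -0.99999 q6 1.3 roll deg 0.05 =units 0.013 shift units [0.022 0.02  0.097] F [-18.3  -2.6  25.6] w 0.347
```

Call:
play_rows:
  rows:
    - {"dx": 0.01,"dy": 0,"dz": 0.04,"roll": 0,"fingers": 1}
    - {"dx": 0.01,"dy": 0,"dz": 0.04,"roll": 0,"fingers": 1}
    - {"dx": 0,"dy": 0,"dz": 0.03,"roll": 0,"fingers": 1}

```text
time: 20.78
tool_pos: [0.4751, -0.003, 0.0765]
tcp_rot: [3.123, 0.33, -0.012]
wrist_force: [-24.0, -6.5, 32.5]
width: 0.342
```

Run:
```python
from h import *
held(); tf=foot(); restfit(tf)
plan(.4773,-.0034,.077,12)
```

```text
10207
top plane n(tool) [-0.489 -0.002 -0.872] pitch deg 29.28 inl 4423 ext x [-0.0318  0.0151] dist TCP-foot along n -0.0067
along top ext [-0.00843711  0.04567189] width 0.05410899328427558
foot in tool [ 0.0195  0.     -0.0032] world [0.4942 0.001  0.0794]
rest 30725 tilt 31.95 yaw 11.91 off 0.0002 x [-0.0536  0.0544]
foot in rest frame (x,y,z) [-0.0002  0.0006  0.001 ]
t 20.83 pos [ 0.4751 -0.0031  0.0763] xyaw 12.06 down -0.99997 q6 1.3 roll deg 0.06 =units 0.016 shift units [ 0.053  0.02  -0.017] F [-24.1  -4.5  31.4] w 0.348
```

Call:
play_rows:
  rows:
    - {"dx": 0.02,"dy": 0,"dz": 0.03,"roll": 0,"fingers": 1}
    - {"dx": 0.02,"dy": 0,"dz": 0.03,"roll": 0,"fingers": 1}
    - {"dx": 0,"dy": 0,"dz": 0,"roll": 0,"fingers": 1}

```text
time: 21.08
tool_pos: [0.4746, -0.0031, 0.0741]
tcp_rot: [3.123, 0.33, -0.019]
wrist_force: [-30.4, -6.0, 37.8]
width: 0.343
```

Run:
```python
from h import *
held(); tf=foot(); restfit(tf)
plan(.4773,-.0034,.077,12)
```

```text
10613
top plane n(tool) [-0.528 -0.002 -0.849] pitch deg 31.89 inl 3932 ext x [-0.0322  0.0129] dist TCP-foot along n -0.0068
along top ext [-0.00694923  0.04684785] width 0.0537970839725313
foot in tool [ 0.0205  0.     -0.0048] world [0.4947 0.0012 0.0787]
rest 31624 tilt 31.94 yaw 11.91 off 0.0002 x [-0.0536  0.0545]
foot in rest frame (x,y,z) [-0.0001  0.0006  0.0001]
t 21.13 pos [ 0.4746 -0.0031  0.0741] xyaw 12.07 down -0.99993 q6 1.31 roll deg 0.07 =units 0.017 shift units [ 0.063  0.021 -0.072] F [-30.4  -5.6  36.5] w 0.342
```

Flush: gauge pitch is 31.9 deg against 31.9 for the rest, with the foot at the face centre. I'll firm the grip and ease the push to a moderate level.

Call:
play_rows:
  rows:
    - {"dx": 0,"dy": 0,"dz": 0,"roll": 0,"fingers": 1}
    - {"dx": 0,"dy": 0,"dz": 0,"roll": 0,"fingers": 1}
    - {"dx": 0,"dy": 0,"dz": 0,"roll": 0,"fingers": 1}
    - {"dx": 0,"dy": 0,"dz": -0.03,"roll": 0,"fingers": 1}
    - {"dx": 0,"dy": 0,"dz": -0.03,"roll": 0,"fingers": 1}
    - {"dx": 0,"dy": 0,"dz": 0,"roll": 0,"fingers": 1}
  grip_force: 45

```text
time: 21.63
tool_pos: [0.4747, -0.0031, 0.0743]
tcp_rot: [3.123, 0.33, -0.017]
wrist_force: [-20.4, -6.2, 20.7]
width: 0.347
```

Run:
```python
from h import *
held(); tf=foot(); restfit(tf)
plan(.4773,-.0034,.077,12)
```

```text
10562
top plane n(tool) [-0.526 -0.005 -0.851] pitch deg 31.71 inl 3991 ext x [-0.0323  0.0132] dist TCP-foot along n -0.0067
along top ext [-0.00695959  0.04678048] width 0.05374006814816263
foot in tool [ 0.0205  0.     -0.0047] world [0.4947 0.0012 0.0788]
rest 31614 tilt 31.96 yaw 11.93 off 0.0002 x [-0.0538  0.0545]
foot in rest frame (x,y,z) [-0.0001  0.0006  0.0001]
t 21.68 pos [ 0.4747 -0.0031  0.0743] xyaw 12.06 down -0.99994 q6 1.31 roll deg 0.06 =units 0.014 shift units [ 0.062  0.022 -0.069] F [-22.5  -6.4  21.4] w 0.343
```

Call:
play_rows:
  rows:
    - {"dx": -0.02,"dy": 0,"dz": 0,"roll": 0,"fingers": 1}
    - {"dx": -0.02,"dy": 0,"dz": 0,"roll": 0,"fingers": 1}
    - {"dx": 0,"dy": 0,"dz": 0,"roll": 0,"fingers": 1}

```text
time: 21.93
tool_pos: [0.4747, -0.0031, 0.0742]
tcp_rot: [3.123, 0.329, -0.012]
wrist_force: [-16.2, -3.9, 15.6]
width: 0.343
```

Run:
```python
from h import *
held(); tf=foot(); restfit(tf)
plan(.4773,-.0034,.077,12)
a=cap('scene'); save(cv2.resize(a['pixels'][160:245,210:320],(770,595),interpolation=cv2.INTER_CUBIC),'s1.png')
```

```text
10549
top plane n(tool) [-0.529 -0.001 -0.849] pitch deg 31.95 inl 3810 ext x [-0.0322  0.0124] dist TCP-foot along n -0.0068
along top ext [-0.0066887   0.04689995] width 0.053588651935293496
foot in tool [ 0.0207  0.     -0.0049] world [0.495  0.0013 0.0789]
rest 31685 tilt 31.95 yaw 11.92 off 0.0002 x [-0.054   0.0544]
foot in rest frame (x,y,z) [0.0002 0.0007 0.0001]
t 21.98 pos [ 0.4747 -0.0031  0.0742] xyaw 12.04 down -0.99997 q6 1.3 roll deg 0.04 =units 0.011 shift units [ 0.06   0.022 -0.07 ] F [-17.   -4.   15.8] w 0.341
```

View pics/s1.png

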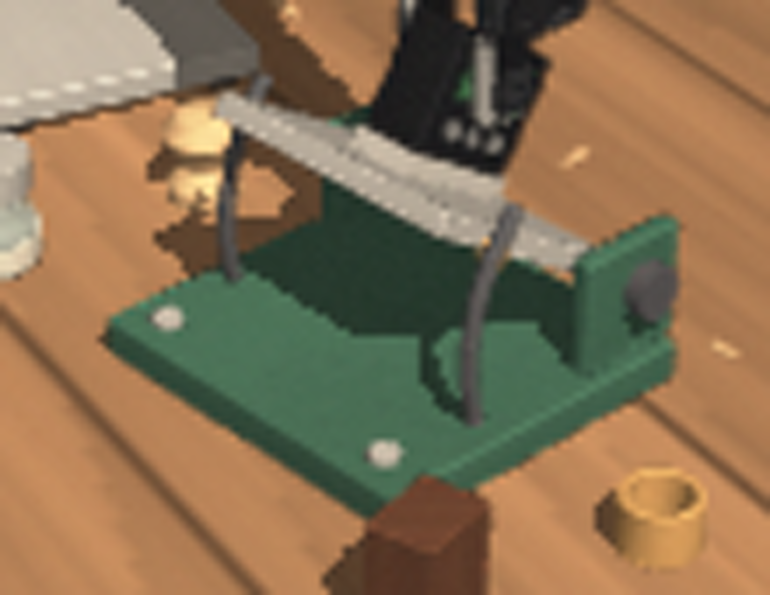

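The picture shows the gauge's base seated along the plate at (430,165), still gripped. The knob and ring, and the visible parts of the jar and offcut, are where they were. Normal push is about 23 N, so I'm handing in.

Run:
```python
from h import *
print(bot.finish_job());
```

```text
the job is handed in; nothing more can be done
None
```

I stood the largest gauge on the level plate to zero it. It is now pressed flush on the middle of the slope, still gripped, and the job is handed in at about 22 s of robot time.

**How it went:** The gauge stood free on the level plate for over 1 s. The tool cannot tilt, so I let the gauge pivot in a light grip: first about 3° by pressing on the slope, then to 22° against the plate's fixed edge. Pressing on the slope did the rest. I then raised the grip to 45 N and eased the push.

**Last checks:**

| Check | Result |
|---|---|
| Gauge pitch against rest slope | 31.95° against 31.95° |
| Tool yaw against rest yaw | 12.0° against 11.9° |
| Base from the face centre | under 1 mm as measured; the rear end was hidden, so along the slope it could be about 2 mm off |
| Rest slope before and after | unchanged at about 32° |
| Push against the slope | about 23 N |
| Small things nearby | knob and ring in place; jar and offcut only partly in the last picture, what shows is in place |

**What went less well:**
- **Bench contact:** while tipping at the plate edge, the gauge's rear corner touched the bench and the wrist force briefly reached about 70 N. That is under the 120 N limit, and it was the gauge, not the gripper, that made contact.
- **Push on the slope:** it peaked near 48 N before I eased it, above the stated 25 N, but the rest did not move.
- **Slip in the grip:** the gauge slid a few millimetres in the pads while tipping. I measured the base position after that.

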